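# Shut the open sample pots

### The job

Two of the clean sample pots in the wire rack still stand open, one near each end. With a fingertip push the flip lid of each up and over, and press it down until it lies flat on the rim. Do not lift or pull any pot out of its cell, and leave the beaker and the marker beside the rack where they are.

Things in the scene. Friction and masses are not known exactly. Their poses are not given: they have to be found in the camera images.
- rack: Steel wire rack, fixed on the bench, 200 (its x) by 262 (its y), plus a loop handle reaching 30 beyond each y end; top wire 91 above the bench, below the pots' rims. Origin on the bench under its centre, z up. 3 by 4 cells, 62 apart (x -62, 0, 62; y -93, -31, 31, 93). 8 cells hold pots; each end row of three (y -93, y 93) holds one open pot. (lengths in mm)
- pot_a: Open sample pot of plain white plastic, loose in a cell of the rack (play 1.5 each side, so it may lean a little when pushed): round body 41 dia, 88 tall to its rim, about 50 g. Origin at the centre of its underside, 8 above the bench, z up; its +x points from the pot's axis towards the lid's hinge, which may face any way. (lengths in mm)
- pot_b: Open sample pot of plain white plastic, loose in a cell of the rack (play 1.5 each side, so it may lean a little when pushed): round body 41 dia, 88 tall to its rim, about 50 g. Origin at the centre of its underside, 8 above the bench, z up; its +x points from the pot's axis towards the lid's hinge, which may face any way. (lengths in mm)
- lid_a (a joint): Flip lid of pot_a: disc 46 dia, 4 thick, with a 9 deep skirt and a thumb tab, hinged at the rim (96 above the bench). Rad: 0 = shut flat on the rim, grows as it opens, stop 2.15; starts at 1.75 to 2.1, leaning past upright, away from the pot. Light stiff hinge (0.006 N m), no spring or snap: it stays where it is left. (lengths in mm)
- lid_b (a joint): Flip lid of pot_b: disc 46 dia, 4 thick, with a 9 deep skirt and a thumb tab, hinged at the rim (96 above the bench). Rad: 0 = shut flat on the rim, grows as it opens, stop 2.15; starts at 1.75 to 2.1, leaning past upright, away from the pot. Light stiff hinge (0.006 N m), no spring or snap: it stays where it is left. (lengths in mm)
- pot_a_hinge (a point): Middle of the lid hinge of pot_a, fixed to the pot, 25.5 from the pot's axis, at rim height, 96 above the bench. Axes as pot_a: +x points outward, away from the pot's centre; the hinge axis is y. (mm)
- lid_a_tab (a point): Tip of the thumb tab of lid_a; moves with the lid, 55.5 from the hinge axis (the disc's centre is 25.5 from it). (mm)
- lid_a_center (a point): Centre of the outer (top) face of lid_a; moves with the lid. Shut, it is 100 above the bench over the pot's centre; open, this face looks outward, away from the pot. (mm)
- pot_b_hinge (a point): Middle of the lid hinge of pot_b, fixed to the pot, 25.5 from the pot's axis, at rim height, 96 above the bench. Axes as pot_b: +x points outward, away from the pot's centre; the hinge axis is y. (mm)
- lid_b_tab (a point): Tip of the thumb tab of lid_b; moves with the lid, 55.5 from the hinge axis (the disc's centre is 25.5 from it). (mm)
- lid_b_center (a point): Centre of the outer (top) face of lid_b; moves with the lid. Shut, it is 100 above the bench over the pot's centre; open, this face looks outward, away from the pot. (mm)
- shut_1: Shut sample pot, same make, loose in the rack: its lid is already down, flat top 100 above the bench, 46 dia (hinge lug and thumb tab reach to 30 from its axis). Origin at the centre of its underside, z up. Leave it in its cell. (lengths in mm)
- shut_2: Shut sample pot, same make, loose in the rack: its lid is already down, flat top 100 above the bench, 46 dia (hinge lug and thumb tab reach to 30 from its axis). Origin at the centre of its underside, z up. Leave it in its cell. (lengths in mm)
- shut_3: Shut sample pot, same make, loose in the rack: its lid is already down, flat top 100 above the bench, 46 dia (hinge lug and thumb tab reach to 30 from its axis). Origin at the centre of its underside, z up. Leave it in its cell. (lengths in mm)
- shut_4: Shut sample pot, same make, loose in the rack: its lid is already down, flat top 100 above the bench, 46 dia (hinge lug and thumb tab reach to 30 from its axis). Origin at the centre of its underside, z up. Leave it in its cell. (lengths in mm)
- shut_5: Shut sample pot, same make, loose in the rack: its lid is already down, flat top 100 above the bench, 46 dia (hinge lug and thumb tab reach to 30 from its axis). Origin at the centre of its underside, z up. Leave it in its cell. (lengths in mm)
- shut_6: Shut sample pot, same make, loose in the rack: its lid is already down, flat top 100 above the bench, 46 dia (hinge lug and thumb tab reach to 30 from its axis). Origin at the centre of its underside, z up. Leave it in its cell. (lengths in mm)
- beaker: Empty glass beaker, 68 dia at the mouth, 85 tall, standing on the bench beside the rack; origin at the centre of its underside. Not to be moved. (lengths in mm)
- marker: Capped marker pen, 125 long, 14 thick, lying on the bench along its own x; origin on the bench under its middle. Not to be moved. (lengths in mm)
There are look-alikes about, which are no part of the job. What is shaped like the pot_b but green or pink is not meant.

How it is judged:
At the end, for the whole second after the job is handed in: Both lids are shut flat on their rims (within 0.06 rad of fully shut, about 3 mm at the tab), both pots stand upright and at rest (within 0.12 rad) in their own cells within 15 mm of where they began, the six shut pots too; beaker and marker are within 30 mm of where they began (value of joint each of lid_a, lid_b below 0.06 rad and distance of each of pot_a, pot_b, shut_1, shut_2, shut_3, shut_4, shut_5, shut_6 from where it was at the start of the episode below 0.015 m and angle between each of pot_a, pot_b's own z axis and vertical below 0.12 rad and linear speed of each of pot_a, pot_b below 0.02 m/s and distance of each of beaker, marker from where it was at the start of the episode below 0.03 m); the robot touches nothing.
It fails at once if a pot was lifted or pulled from its cell (more than 15 mm) (distance of any of pot_a, shut_1, shut_2, pot_b, shut_3, shut_4, shut_5, shut_6 from where it was at the start of the episode above 0.015 m).
It fails at once if the beaker or the marker was moved (more than 30 mm) (distance of any of beaker, marker from where it was at the start of the episode above 0.03 m).
It also fails if it takes over 38 s, if anything falls off the work surface, if the arm or the gripper's body presses on something with over 40 N, if the wrist force passes 120 N, or if a joint passes its speed limit or range.

### The arm

A 7-joint arm with a two-finger parallel gripper is mounted at the origin on the work surface. World frame = base frame: x ahead of the robot, y to its left, z up, the work surface at z = 0. Lengths are in m, angles in rad, forces in N, time in s.
With the tool pointing down it reaches from about 0.4 to 0.85 m from the base axis. Payload 4.4 kg.
Tool frame: the origin (TCP) lies midway between the tips of the shut fingers; the grasp point (between the pads) lies 19 mm behind it; z points along the fingers, y is the direction in which the jaws open and shut (so a half turn about z gives the same grasp; the last joint's range is limited). The gripper opens to 94 mm and grips with 3 to 60 N. Pads are 16 mm wide; open, the fingers measure 119 mm over their backs; the gripper's body (75 mm by 177 mm) begins 78 mm behind the grasp point.
Start: joints at [-1.29, 0.628, 0.038, 1.517, -0.027, 0.996, -0.02], TCP at [0.221, 0.611, 0.205] pointing down, gripper open.
Joint ranges: [-3.06, 3.06], [-0.37, 2.12], [-1.25, 1.32], [0.18, 2.47], [-1.1, 4.24], [0.23, 1.98], [-2.94, 2.94]. Speed limits (rad/s): [2.57, 2.57, 3.14, 3.14, 3.14, 3.14, 3.14].

### API

Orientations are given as [roll, pitch, yaw] about the fixed x, y, z axes, in that order (R = Rz(yaw) Ry(pitch) Rx(roll)).
In Python, from plant import state, read_camera, camera_model, close_job, trace gives the robot as it stands.
- The arm moves only by the tool drive_tool, never from a script. Its argument "moves" is a list of rows, each a list of 7 numbers: the turn, a rotation vector about the tool's x, y, z in degrees, then the shift along the tool's x, y, z in mm, then the finger opening in mm, from 0 to 94. In form: [[wx, wy, wz, tx, ty, tz, fingers], ...]. A call has 1 to 8 rows; each row shifts and turns the pose as measured when the row begins, along the tool's axes as they then stand; what a row does not reach is not made up. A row lasts 1/8 s, in which the tool goes at most 62.5 mm and 10.7 degrees, less where a joint would pass 70% of its speed; a pose out of reach is approached as far as the arm can. A call with a gripper value outside its range is refused whole. The fingers move at their own pace and stop on an object; "squeeze" is the grip in N (left out, the last holds). Time passes only in rows, so rows that do not move let the fingers close. It gives the time, the measured TCP pose, the force and the opening at its end, in the units of the state.
- state(): the state, without advancing time (a new reading comes with each control period).
- read_camera(name): name is "side" or "top"; returns (picture, depth): 400x640x3 uint8, blue, green, red; 400x640 float32, m along the optical axis (not along the pixel's ray), 0 where there is no reading.
- camera_model(name): a dict with "camera_matrix" (3x3 intrinsics, pixels), "dist" ([k1, k2, p1, p2, k3] as OpenCV has them; the pictures are not rectified), "rvec" (rotation vector, rad) and "tvec" (3), from world to camera coordinates, as OpenCV has them. Camera axes: x right, y down, z forward; pixel columns grow to the right and rows downward; lengths in m; the calibration is good to about 2 mm. A picture is of the moment at which its call begins. camera_model takes no time and is no camera call.
- close_job(): hands the job in, once; it reports no verdict.
Trained networks look in the newest picture that a camera, given by its name, has taken for a name from the list of things; names that differ only in an ending like _2 or _b are one class to them, and where a whole thing is asked for, a point or a joint stands for the part that bears it (a point fixed in the world has none). Each returns a list of dicts, best first, with "confidence" (0 to 1); they miss things now and then, are a little off and sometimes report something else, mostly with a low value. They report only what shows in the picture. A call takes as long as a camera call. They do not tell look-alikes from the thing itself.
- trace(camera, target): "region" (400x640 bool, what is visible of it) and "at" ([column, row] in pixels, amid what is visible of it).
The state is a dict: "clock": time; "joint_positions": joint angles; "qd": joint speeds; "tau": joint torques, N m; "eef_pos": TCP position; "eef_rot": TCP orientation; "force": force on the tool from outside, world axes, zero at the start; "wrist_torque": the same for the moment, N m; "width": finger opening in m.
Only numpy, scipy, OpenCV 4.12 (cv2) and the standard library are available. Lean on these libraries where they do the work, as an engineer would, in place of code of your own. Each camera call takes 0.05 s, during which the arm holds its last target.

## Working session

There is one attempt and no reset: what is moved stays moved. The work goes in short steps, Python scripts to look and compute and a tool call to move; the robot and the scene stay as the last step left them, time stands still between calls to the robot, and variables do not carry over. Pictures are saved under pics/ and viewed, and the job is handed in when it is done.

Besides the shell and the picture viewer there is one more tool, called after "Call:" as a command line: name --pt "numbers of a row" for each row, then --argument value for the rest. drive_tool: Moves the arm, as the interface text tells. Its arguments: {"type":"object","properties":{"moves":{"type":"array"},"squeeze":{"type":"number"}},"required":["moves"]}

```bash
ls; mkdir -p pics
cat > h.py <<'E'
import numpy as np, cv2
from plant import state, read_camera, camera_model, close_job, trace
def cam(n):
    m=camera_model(n); K=np.array(m["camera_matrix"]);d=np.array(m["dist"]);R,_=cv2.Rodrigues(np.array(m["rvec"],float));t=np.array(m["tvec"],float).ravel()
    return K,d,R,t
def world(n,uv,z):  # depth z
    K,d,R,t=cam(n); uv=np.asarray(uv,float).reshape(-1,1,2)
    p=cv2.undistortPoints(uv,K,d).reshape(-1,2); z=np.asarray(z,float).reshape(-1,1)
    c=np.hstack([p*z,z]); return (c-t)@R
def cloud(n,depth):
    v,u=np.mgrid[0:400,0:640]; P=world(n,np.stack([u,v],-1).reshape(-1,2),depth.reshape(-1)).reshape(400,640,3)
    P[depth<=0]=np.nan; return P
def proj(n,X):
    K,d,R,t=cam(n); return cv2.projectPoints(np.asarray(X,float).reshape(-1,3),cv2.Rodrigues(R)[0],t,K,d)[0].reshape(-1,2)
E
python3 - <<'E'
from h import *
for n in("side","top"):
    im,d=read_camera(n); cv2.imwrite(f"pics/{n}0.png",im); np.save(f"{n}0.npy",d)
    K,_,R,t=cam(n); print(n,K[0,0],-R.T@t)
s=state(); print(s)
E
```

```text
pics
side 430.4316068172231 [ 0.44042839 -0.73878054  0.95919177]
top 361.7817160823391 [ 0.49679227 -0.00670284  1.22784903]
{'clock': 0.1, 'joint_positions': array([-1.28980672,  0.62920078,  0.0384223 ,  1.51824247, -0.02700512,
        0.99629806, -0.02001818]), 'qd': array([-1.04431539e-03, -2.64682262e-03, -7.58276162e-06, -1.82692036e-03,
        8.09493172e-04, -3.77232911e-03,  9.95303314e-05]), 'tau': array([ 3.58152633e-03, -5.50783432e+01,  1.14745595e+00, -1.87114120e+01,
       -5.22213872e-02,  1.92471599e-02,  2.34843543e-05]), 'eef_pos': array([0.22068058, 0.61077269, 0.20468808]), 'eef_rot': array([-3.13996090e+00, -4.57401425e-06,  2.79480083e+00]), 'force': array([ 1.07623335, -0.58485142,  0.15223149]), 'wrist_torque': array([-0.05243766,  0.01969392, -0.02329989]), 'width': 0.09379624798232933}
```

View pics/side0.png

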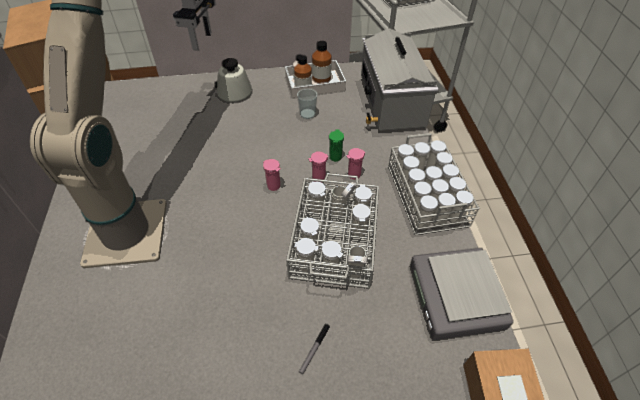

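View pics/top0.png

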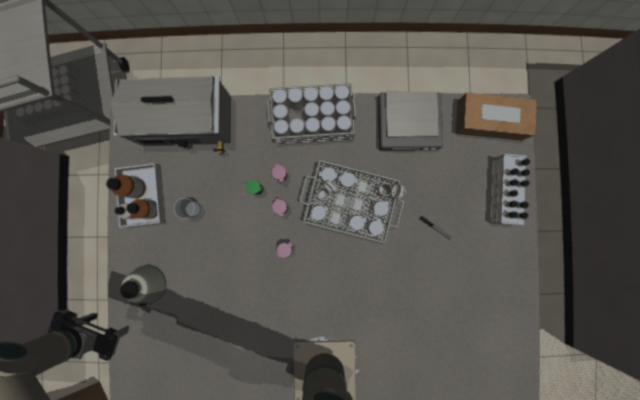

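Run:
```python
from h import *
a=cv2.imread("pics/top0.png")[150:250,285:445]; b=cv2.imread("pics/side0.png")[165:305,270:400]
cv2.imwrite("pics/tc0.png",cv2.resize(a,None,fx=5,fy=5,interpolation=cv2.INTER_CUBIC))
cv2.imwrite("pics/sc0.png",cv2.resize(b,None,fx=4.2,fy=4.2,interpolation=cv2.INTER_CUBIC))
for n in("side","top"):
  d=np.load(f"{n}0.npy");P=cloud(n,d)
  for t in("rack","pot_a","lid_a","lid_a_tab","pot_a_hinge"):
    for r in trace(n,t)[:4]:
      m=r["region"]; q=P[m]; q=q[~np.isnan(q[:,0])]
      print(n,t,round(r["confidence"],2),np.round(r["at"]),m.sum(),np.round(np.median(q,0),3) if len(q) else None)
      if t=="rack": np.save(f"rack_{n}.npy",m) if r["confidence"]>.5 else 0
```

```text
side rack 0.84 [332. 239.] 5448 [ 0.565 -0.116  0.04 ]
side pot_a 0.95 [354. 161.] 382 [0.659 0.124 0.076]
side pot_a 0.91 [319. 166.] 424 [0.55  0.123 0.074]
side pot_a 0.78 [272. 172.] 448 [0.416 0.108 0.067]
side pot_a 0.72 [335. 147.] 346 [0.614 0.205 0.067]
side lid_a 0.75 [321. 159.] 205 [0.552 0.13  0.09 ]
side lid_a 0.61 [270. 164.] 191 [0.416 0.118 0.091]
side lid_a 0.6 [357. 260.] 94 [ 0.591 -0.243  0.135]
side lid_a 0.52 [357. 154.] 195 [0.661 0.131 0.09 ]
side lid_a_tab 0.46 [356. 259.] 121 [ 0.59  -0.242  0.135]
top rack 0.63 [349. 202.] 3789 [ 0.566 -0.1    0.038]
top pot_a 0.81 [326. 192.] 233 [ 0.603 -0.015  0.088]
top pot_a 0.77 [279. 207.] 207 [0.551 0.134 0.091]
top pot_a 0.77 [281. 248.] 185 [0.418 0.12  0.092]
top pot_a 0.76 [390. 190.] 297 [ 0.599 -0.218  0.087]
top lid_a 0.73 [280. 209.] 181 [0.551 0.134 0.092]
top lid_a 0.7 [278. 174.] 181 [0.661 0.136 0.091]
top lid_a 0.68 [400. 191.] 145 [ 0.594 -0.235  0.118]
top lid_a 0.59 [282. 249.] 181 [0.416 0.12  0.092]
top lid_a_tab 0.67 [399. 194.] 145 [ 0.592 -0.237  0.12 ]
top pot_a_hinge 0.68 [387. 188.] 316 [ 0.6   -0.219  0.095]
```

View pics/tc0.png

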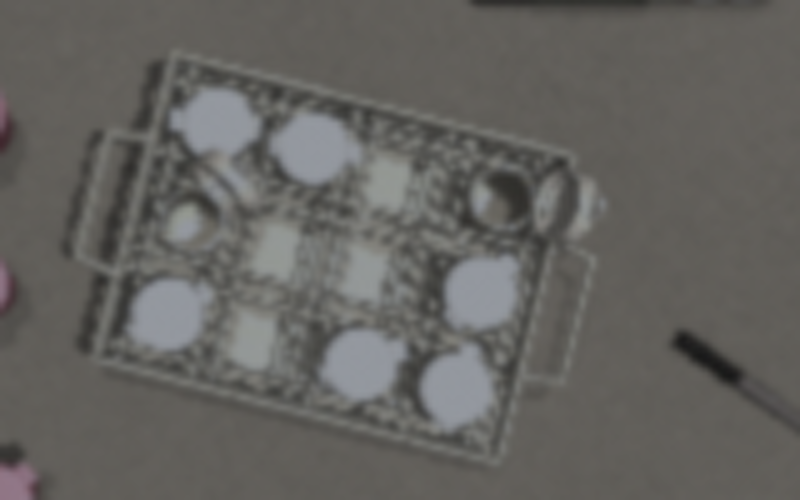

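View pics/sc0.png

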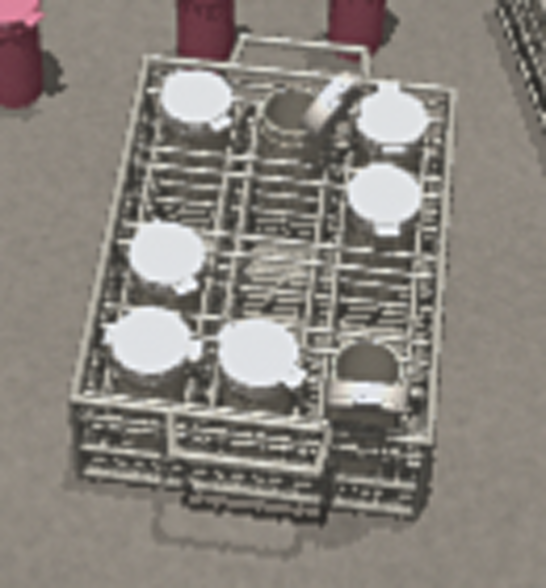

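Run:
```python
from h import *
from scipy.optimize import least_squares
C=[]
for n in("side","top"):
  im=cv2.imread(f"pics/{n}0.png");P=cloud(n,np.load(f"{n}0.npy"))
  ok=(im.min(2)>(165 if n=="side" else 120))&(np.abs(P[...,2]-.1)<.012)&(P[...,0]>.4)&(P[...,0]<.72)&(P[...,1]>-.3)&(P[...,1]<.08)
  k,l,st,ce=cv2.connectedComponentsWithStats(ok.astype(np.uint8))
  for i in range(1,k):
    if st[i,4]>60:
      q=P[l==i]; # circle centre: ray to z=.1 of min enclosing
      uv=np.argwhere(l==i)[:,::-1].astype(float)
      K,d,R,t=cam(n); pn=cv2.undistortPoints(uv.reshape(-1,1,2),K,d).reshape(-1,2); r=np.c_[pn,np.ones(len(pn))]@R; o=-R.T@t
      w=o+r*((.1-o[2])/r[:,2])[:,None]
      c=np.median(w,0); print(n,st[i,4],ce[i].round(),"ray",w.mean(0).round(4)[:2],"depthmed",np.median(q,0).round(4)); C.append(w.mean(0)[:2])
C=np.array(C)
cells=np.array([(x,y) for x in(-.062,0,.062) for y in(-.093,-.031,.031,.093)])
def W(p): c,s=np.cos(p[2]),np.sin(p[2]); return cells@np.array([[c,s],[-s,c]])+p[:2]
def f(p):
  D=np.linalg.norm(C[:,None]-W(p)[None],axis=2).min(1); return D
p=least_squares(f,[.57,-.105,-.27],loss="soft_l1",f_scale=.004).x
print(p,f(p).round(4))
for c,w in zip(cells,W(p)): print(c,w.round(4))
np.save("rack.npy",p)
```

```text
side 189 [316. 188.] ray [0.5319 0.0099] depthmed [0.5322 0.0109 0.099 ]
side 194 [363. 192.] ray [ 0.6513 -0.0202] depthmed [ 0.6515 -0.0201  0.0988]
side 211 [361. 211.] ray [ 0.6347 -0.0826] depthmed [ 0.6346 -0.0819  0.0988]
side 235 [309. 225.] ray [ 0.4996 -0.1097] depthmed [ 0.5002 -0.1091  0.099 ]
side 260 [306. 246.] ray [ 0.4839 -0.1687] depthmed [ 0.4838 -0.1684  0.099 ]
side 268 [331. 249.] ray [ 0.5434 -0.1851] depthmed [ 0.5434 -0.1845  0.099 ]
top 159 [328. 174.] ray [ 0.6519 -0.0215] depthmed [ 0.6517 -0.0217  0.0998]
top 172 [348. 179.] ray [ 0.6341 -0.0828] depthmed [ 0.6347 -0.0826  0.0999]
top 171 [381. 208.] ray [ 0.5426 -0.1853] depthmed [ 0.5425 -0.1857  0.0998]
top 173 [318. 212.] ray [0.5314 0.0099] depthmed [0.5325 0.011  0.1001]
top 171 [357. 222.] ray [ 0.4988 -0.1102] depthmed [ 0.4997 -0.11    0.0995]
top 174 [376. 227.] ray [ 0.4826 -0.1692] depthmed [ 0.4831 -0.1693  0.0999]
[ 0.56715819 -0.0956446  -0.26274401] [0.0006 0.0018 0.0009 0.0004 0.001  0.0005 0.0008 0.0013 0.0004 0.0004
 0.0009 0.0005]
[-0.062 -0.093] [ 0.4831 -0.1693]
[-0.062 -0.031] [ 0.4992 -0.1095]
[-0.062  0.031] [ 0.5153 -0.0496]
[-0.062  0.093] [0.5314 0.0103]
[ 0.    -0.093] [ 0.543  -0.1855]
[ 0.    -0.031] [ 0.5591 -0.1256]
[0.    0.031] [ 0.5752 -0.0657]
[0.    0.093] [ 0.5913 -0.0058]
[ 0.062 -0.093] [ 0.6029 -0.2016]
[ 0.062 -0.031] [ 0.619  -0.1417]
[0.062 0.031] [ 0.6351 -0.0818]
[0.062 0.093] [ 0.6512 -0.0219]
```

Run:
```python
from h import *
from scipy.optimize import minimize
for nm,c in(("L",np.array([.5913,-.0058])),("R",np.array([.6029,-.2016]))):
  Q=[]
  for n in("side","top"):
    P=cloud(n,np.load(f"{n}0.npy")); m=(P[...,2]>.106)&(P[...,2]<.17)&(np.hypot(P[...,0]-c[0],P[...,1]-c[1])<.06)
    q=P[m]; print(nm,n,len(q),"mean",q.mean(0).round(4),"max z",q[:,2].max().round(4), "dir",np.degrees(np.arctan2(*(q.mean(0)[:2]-c)[::-1])).round(1)); Q.append(q)
  Q=np.vstack(Q)
  def res(p):
    y,a=p[:2]; e=np.array([np.cos(y),np.sin(y)]);r=(Q[:,:2]-c-p[2:4])@e-.0255; tt=(Q[:,:2]-c-p[2:4])@[-e[1],e[0]]; z=Q[:,2]-.096
    # lid frame: along u=from hinge toward lid centre ( -cos a, sin a), normal (outer) = (sin a, cos a)
    u=-r*np.cos(a)+z*np.sin(a); w=r*np.sin(a)+z*np.cos(a)
    rad=np.hypot(u-.0255,tt); 
    # shell: w in[-.005,.004], rad<=.023; tab excess allowed
    top=np.hypot(np.maximum(rad-.023,0),w-np.clip(w,0,.004)); 
    sk=np.hypot(rad-np.clip(rad,.021,.023),w-np.clip(w,-.005,.004))
    tab=np.hypot(np.maximum(np.abs(tt)-.007,0),np.hypot(u-np.clip(u,.045,.0555),w-np.clip(w,-.001,.004)))
    D=np.minimum(np.minimum(top,sk),tab); return np.minimum(D,.006)
  best=None
  for y0 in np.radians(np.arange(-180,180,15)):
    for a0 in(1.75,1.95,2.1):
      s=minimize(lambda p:(res(p)**2).sum()*1e6+ (p[2]**2+p[3]**2)/.001**2,[y0,a0,0,0],method="Nelder-Mead",options=dict(xatol=1e-4,maxiter=500))
      if best is None or s.fun<best.fun: best=s
  p=best.x;h=c+p[2:4]+.0255*np.array([np.cos(p[0]),np.sin(p[0])]);print(nm,"yaw",np.degrees(p[0]),"ang",p[1],p[2:]*1e3,"rms",np.sqrt((res(p)**2).mean()),"hinge",h.round(4))
```

```text
L side 128 mean [ 0.6087 -0.033   0.131 ] max z 0.1503 dir -57.4
L top 96 mean [ 0.611  -0.0279  0.131 ] max z 0.1506 dir -48.3
L yaw -48.96302839519527 ang 1.7935661554043816 [-0.90420267  2.49425707] rms 0.0013084224556562667 hinge [ 0.6071 -0.0225]
R side 138 mean [ 0.5923 -0.241   0.1325] max z 0.1444 dir -105.0
R top 128 mean [ 0.5927 -0.2379  0.1258] max z 0.1448 dir -105.8
R yaw 256.51289716406365 ang 2.005084696302834 [-0.53230214  1.78257168] rms 0.0011616821889457772 hinge [ 0.5964 -0.2246]
```

```bash
cat >> h.py <<'E'
from scipy.spatial.transform import Rotation as Ro
def delta(pos,yaw_deg):
    s=state(); R=Ro.from_euler("xyz",s["eef_rot"]); T=Ro.from_euler("xyz",[180,0,yaw_deg],degrees=True)
    print("clock",round(s["clock"],3),"pos",s["eef_pos"].round(4),"yaw",np.degrees(s["eef_rot"]).round(1),"F",s["force"].round(2),"w",round(s["width"],4),"j1,j7",s["joint_positions"][[0,6]].round(2))
    print("turn deg",np.degrees((R.inv()*T).as_rotvec()).round(2),"shift mm",(R.inv().apply(np.array(pos)-s["eef_pos"])*1e3).round(1))
E
python3 - <<'E'
from h import *
P=cloud("top",np.load("top0.npy"))
for (u,v) in((140,285),(187,208),(130,185),(138,208)):
  q=P[v-15:v+15,u-15:u+15].reshape(-1,3); q=q[~np.isnan(q[:,0])]; i=q[:,2].argmax(); print((u,v),q[i].round(3))
delta([.6287,-.0488,.25],131)
E
```

```text
(140, 285) [0.297 0.569 0.134]
(187, 208) [0.526 0.418 0.089]
(130, 185) [0.624 0.62  0.159]
(138, 208) [0.548 0.583 0.137]
clock 0.6 pos [0.2209 0.6113 0.2055] yaw [180.   -0.  160.1] F [0.51 0.47 0.13] w 0.094 j1,j7 [-1.29 -0.02]
turn deg [ 0.   -0.   29.13] shift mm [-607.9 -482.2  -44.6]
```

Call:
drive_tool --pt "0 0 0 0 0 -50 0" --pt "0 0 0 -45 -36 0 0" --pt "0 0 0 -45 -36 0 0" --pt "0 0 0 -45 -36 0 0" --pt "0 0 0 -45 -36 0 0" --pt "0 0 0 -45 -36 0 0" --pt "0 0 0 -45 -36 0 0" --squeeze 20

```text
clock: 1.48
eef_pos: [0.4047, 0.3141, 0.2568]
eef_rot: [3.136, 0.0, 2.805]
force: [0.2, 0.1, -0.5]
width: 0.0277
```

```bash
python3 -c "
from h import *
delta([.6287,-.0488,.25],131)"
```

```text
clock 1.475 pos [0.4047 0.3141 0.2568] yaw [179.7   0.  160.7] F [ 0.21  0.1  -0.46] w 0.0277 j1,j7 [-0.77  0.56]
turn deg [ 0.32 -0.07 29.72] shift mm [-331.3 -268.7    5.3]
```

Call:
drive_tool --pt "0 0 0 -45 -36 0 0" --pt "0 0 0 -45 -36 0 0" --pt "0 0 0 -45 -36 0 0" --pt "0 0 0 -45 -36 0 0" --pt "0 0 0 -45 -36 0 0" --pt "0 0 10 0 0 0 0" --pt "0 0 10 0 0 0 0" --pt "0 0 10 0 0 0 0"

```text
clock: 2.48
eef_pos: [0.5653, 0.0536, 0.2578]
eef_rot: [3.132, 0.001, 2.254]
force: [0.3, 0.1, -0.2]
width: 0.0006
```

```bash
python3 -c "
from h import *
delta([.630,-.0503,.20],131)"
```

```text
clock 2.475 pos [0.5653 0.0536 0.2578] yaw [1.794e+02 1.000e-01 1.292e+02] F [ 0.3   0.11 -0.25] w 0.0006 j1,j7 [-0.33  0.69]
turn deg [ 0.56  0.09 -1.83] shift mm [-121.3  -16.    57.8]
```

Call:
drive_tool --pt "0.5 0 -2 -50 -7 0 0" --pt "0 0 0 -50 -7 0 0" --pt "0 0 0 -25 -4 20 0" --pt "0 0 0 0 0 30 0" --pt "0 0 0 0 0 0 0"

```text
clock: 3.1
eef_pos: [0.6356, -0.0546, 0.2073]
eef_rot: [3.139, 0.003, 2.292]
force: [-0.6, 0.1, 0.1]
width: 0.0007
```

Run:
```python
from h import *
delta([.630,-.0503,.125],131)
for n in("side","top"):
    im,d=read_camera(n); 
    a=im[140:260,280:440] if n=="top" else im[120:300,250:420]
    cv2.imwrite(f"pics/{n}1.png",cv2.resize(a,None,fx=3.3,fy=3.3,interpolation=cv2.INTER_CUBIC))
```

```text
clock 3.1 pos [ 0.6356 -0.0546  0.2073] yaw [1.798e+02 1.000e-01 1.313e+02] F [-0.64  0.13  0.12] w 0.0007 j1,j7 [-0.12  0.93]
turn deg [0.16 0.15 0.35] shift mm [ 7.2 -1.6 82.3]
```

View pics/side1.png

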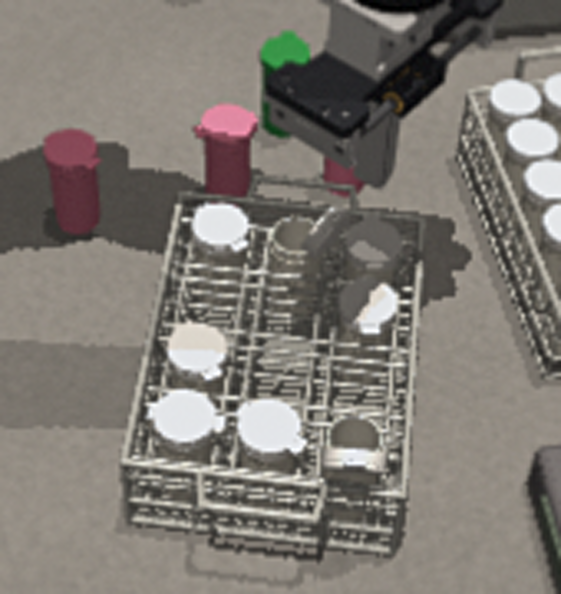

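View pics/top1.png

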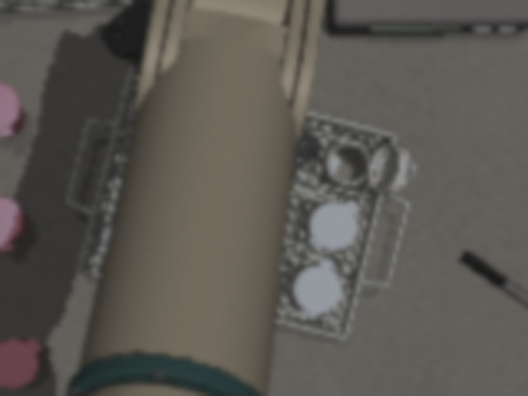

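Call:
drive_tool --pt "0 0 0 0 -1 40 0" --pt "0 0 0 0 0 30 0" --pt "0 0 0 0 0 8 0" --pt "0 0 0 0 0 2 0"

```text
clock: 3.7
eef_pos: [0.643, -0.0536, 0.136]
eef_rot: [3.125, 0.015, 2.296]
force: [-0.3, -0.0, 0.5]
width: 0.0004
```

Run:
```python
from h import *
e=np.array([np.cos(np.radians(-49)),np.sin(np.radians(-49))]);
delta([*(np.array([.607,-.0225])+.008*e),.127],131)
```

```text
clock 3.7 pos [ 0.643  -0.0536  0.136 ] yaw [179.1   0.9 131.6] F [-0.27 -0.02  0.52] w 0.0004 j1,j7 [-0.1   0.95]
turn deg [0.95 0.86 0.57] shift mm [39.3 -6.5  8.3]
```

Call:
drive_tool --pt "0.9 0.8 0.5 5 -6 7 0" --pt "0 0 0 12 0 0 0" --pt "0 0 0 12 0 0 0" --pt "0 0 0 8 0 0 0"

```text
clock: 4.2
eef_pos: [0.6145, -0.0281, 0.1316]
eef_rot: [3.138, 0.003, 2.287]
force: [0.3, 0.4, 0.4]
width: 0.0004
```

Run:
```python
from h import *
e=np.array([np.cos(np.radians(-49)),np.sin(np.radians(-49))]);
delta([*(np.array([.607,-.0225])-.010*e),.127],131)
for n in("side",):
    im,d=read_camera(n); 
    a=im[120:300,250:420]
    cv2.imwrite(f"pics/{n}2.png",cv2.resize(a,None,fx=3.3,fy=3.3,interpolation=cv2.INTER_CUBIC))
```

```text
clock 4.2 pos [ 0.6145 -0.0281  0.1316] yaw [179.8   0.2 131.1] F [0.31 0.38 0.42] w 0.0004 j1,j7 [-0.15  0.91]
turn deg [0.21 0.2  0.05] shift mm [19.2 -1.9  4.5]
```

View pics/side2.png

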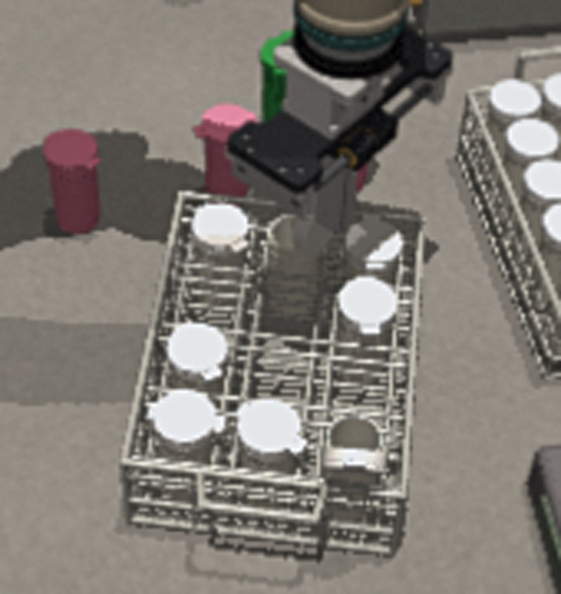

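Call:
drive_tool --pt "0 0 0 9 -1 3 0" --pt "0 0 0 9 0 3 0" --pt "0 0 0 7 0 5 0" --pt "0 0 0 6 0 6 0" --pt "0 0 0 4 0 4 0"

```text
clock: 4.88
eef_pos: [0.5886, 0.0005, 0.1093]
eef_rot: [3.138, 0.003, 2.288]
force: [0.6, 0.0, 0.0]
width: 0.0005
```

Run:
```python
from h import *
e=np.array([np.cos(np.radians(-49)),np.sin(np.radians(-49))]);
delta([*(np.array([.607,-.0225])-.030*e),.100],131)
for n in("side",):
    im,d=read_camera(n); 
    a=im[120:300,250:420]
    cv2.imwrite(f"pics/{n}3.png",cv2.resize(a,None,fx=3.3,fy=3.3,interpolation=cv2.INTER_CUBIC))
```

```text
clock 4.875 pos [5.886e-01 5.000e-04 1.093e-01] yaw [179.8   0.2 131.1] F [0.58 0.01 0.05] w 0.0005 j1,j7 [-0.2   0.88]
turn deg [0.23 0.16 0.12] shift mm [ 0.6 -1.3  9.3]
```

View pics/side3.png

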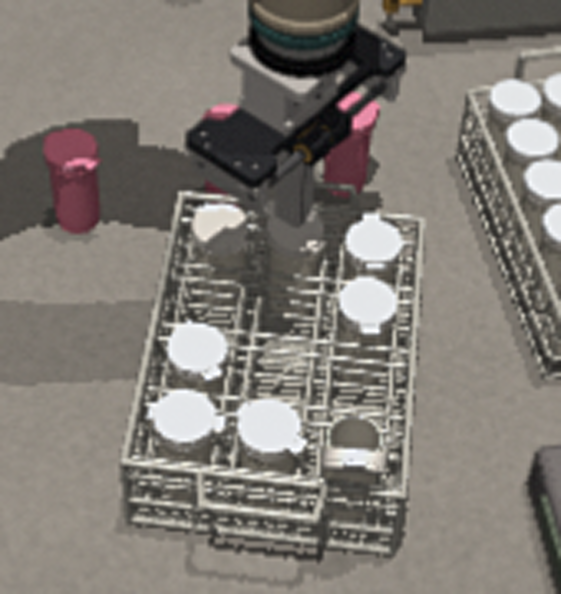

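The lid has come over (crop (300,240)), finger 9 mm above shut height. Press down gently.

Call:
drive_tool --pt "0 0 0 0 0 5 0" --pt "0 0 0 0 0 4 0" --pt "0 0 0 0 0 2 0" --pt "0 0 0 0 0 2 0"

```text
clock: 5.42
eef_pos: [0.5904, 0.0011, 0.1001]
eef_rot: [3.133, 0.003, 2.288]
force: [-4.6, 0.1, 18.7]
width: 0.0002
```

Call:
drive_tool --pt "0 0 0 0 0 -20 0" --pt "0 0 0 0 0 -40 0" --pt "0 0 0 0 0 -40 0" --pt "0 0 0 -50 0 0 0" --pt "0 0 0 -50 0 0 0" --pt "0 0 0 -40 20 0 0"

```text
clock: 6.18
eef_pos: [0.6987, -0.0928, 0.2053]
eef_rot: [3.131, 0.004, 2.29]
force: [0.3, -0.1, -0.3]
width: 0.0003
```

Run:
```python
from h import *
e=np.array([np.cos(np.radians(-103.5)),np.sin(np.radians(-103.5))]); h=np.array([.5964,-.2246])
delta([*(h+.042*e),.20],76.5)
for n in("side",):
    im,d=read_camera(n); P=cloud(n,d)
    c=np.array([.5913,-.0058]); m=(np.hypot(P[...,0]-c[0],P[...,1]-c[1])<.021)&(P[...,2]>.085)&(P[...,2]<.13); q=P[m]
    A=np.c_[q[:,:2]-c,np.ones(len(q))]; print(len(q),np.percentile(q[:,2],[2,50,98]),np.linalg.lstsq(A,q[:,2],rcond=None)[0])
    a=im[120:300,250:420]
    cv2.imwrite(f"pics/{n}4.png",cv2.resize(a,None,fx=3.3,fy=3.3,interpolation=cv2.INTER_CUBIC))
```

```text
clock 6.175 pos [ 0.6987 -0.0928  0.2053] yaw [179.4   0.2 131.2] F [ 0.3  -0.05 -0.31] w 0.0003 j1,j7 [-0.05  0.97]
turn deg [ 0.64 -0.08 54.72] shift mm [ -56.  -198.2    3.5]
176 [0.08769798 0.09891182 0.10210325] [0.01556435 0.11446591 0.09844945]
```

View pics/side4.png

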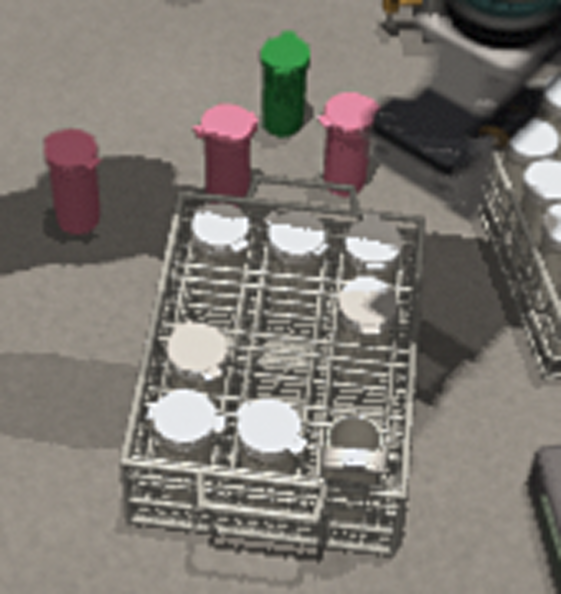

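Call:
drive_tool --pt "0 0 0 -15 -52 0 0" --pt "0 0 0 -15 -52 0 0" --pt "0 0 0 -15 -52 0 0" --pt "0 0 10 -10 -40 0 0" --pt "0 0 10 0 0 0 0" --pt "0 0 10 0 0 0 0" --pt "0 0 10 0 0 0 0" --pt "0 0 10 0 0 0 0"

```text
clock: 7.22
eef_pos: [0.5886, -0.2739, 0.1982]
eef_rot: [3.127, -0.003, 1.385]
force: [-0.3, -0.1, -0.5]
width: 0.0005
```

Run:
```python
from h import *
e=np.array([np.cos(np.radians(-103.5)),np.sin(np.radians(-103.5))]); h=np.array([.5964,-.2246])
delta([*(h+.046*e),.13],76.5)
```

```text
clock 7.225 pos [ 0.5886 -0.2739  0.1982] yaw [179.2  -0.2  79.3] F [-0.3  -0.11 -0.47] w 0.0005 j1,j7 [0.1  0.54]
turn deg [ 0.81 -0.22  2.83] shift mm [ 3.7 -4.7 68.1]
```

Call:
drive_tool --pt "0.8 0 2.8 0 -4 30 0" --pt "0 0 0 0 0 30 0" --pt "0 0 0 0 0 8 0" --pt "0 0 0 0 0 0 0"

```text
clock: 7.72
eef_pos: [0.5856, -0.2735, 0.1287]
eef_rot: [3.14, -0.003, 1.332]
force: [0.5, 0.5, -0.1]
width: 0.0002
```

Run:
```python
from h import *
e=np.array([np.cos(np.radians(-103.5)),np.sin(np.radians(-103.5))]); h=np.array([.5964,-.2246])
delta([*(h+.008*e),.129],76.5)
for n in("side",):
    im,d=read_camera(n); 
    a=im[120:300,250:420]
    cv2.imwrite(f"pics/{n}5.png",cv2.resize(a,None,fx=3.3,fy=3.3,interpolation=cv2.INTER_CUBIC))
```

```text
clock 7.725 pos [ 0.5856 -0.2735  0.1287] yaw [ 1.799e+02 -1.000e-01  7.630e+01] F [ 0.51  0.52 -0.08] w 0.0002 j1,j7 [0.12 0.53]
turn deg [ 0.08 -0.15 -0.17] shift mm [42.1 -1.1 -0.2]
```

View pics/side5.png

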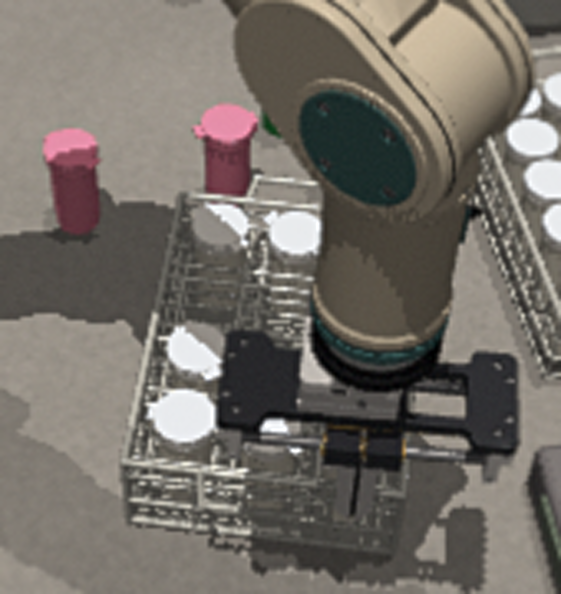

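Call:
drive_tool --pt "0 0 0 12 -1 0 0" --pt "0 0 0 12 0 0 0" --pt "0 0 0 12 0 0 0" --pt "0 0 0 9 0 0 0" --pt "0 0 0 9 0 2 0" --pt "0 0 0 8 0 4 0"

```text
clock: 8.52
eef_pos: [0.6025, -0.2091, 0.1263]
eef_rot: [3.134, -0.002, 1.334]
force: [0.1, -0.5, 0.4]
width: 0.0004
```

Run:
```python
from h import *
e=np.array([np.cos(np.radians(-103.5)),np.sin(np.radians(-103.5))]); h=np.array([.5964,-.2246])
delta([*(h-.030*e),.100],76.5)
```

```text
clock 8.525 pos [ 0.6025 -0.2091  0.1263] yaw [ 1.796e+02 -1.000e-01  7.640e+01] F [ 0.08 -0.51  0.42] w 0.0004 j1,j7 [0.01 0.44]
turn deg [ 0.44 -0.14 -0.1 ] shift mm [13.5 -2.6 26.3]
```

Call:
drive_tool --pt "0 0 0 6 -2 6 0" --pt "0 0 0 5 0 6 0" --pt "0 0 0 3 0 6 0" --pt "0 0 0 0 0 4 0"

```text
clock: 9.02
eef_pos: [0.6038, -0.1935, 0.102]
eef_rot: [3.135, -0.003, 1.334]
force: [-0.0, -0.1, -0.1]
width: 0.0006
```

Run:
```python
from h import *
e=np.array([np.cos(np.radians(-103.5)),np.sin(np.radians(-103.5))]); h=np.array([.5964,-.2246])
delta([*(h-.030*e),.100],76.5)
```

```text
clock 9.025 pos [ 0.6038 -0.1935  0.102 ] yaw [ 1.796e+02 -1.000e-01  7.640e+01] F [-0.02 -0.09 -0.14] w 0.0006 j1,j7 [-0.01  0.44]
turn deg [ 0.36 -0.14 -0.08] shift mm [-2.   0.1  2. ]
```

Call:
drive_tool --pt "0 0 0 0 0 2 0" --pt "0 0 0 0 0 2 0" --pt "0 0 0 0 0 2 0"

```text
clock: 9.4
eef_pos: [0.6058, -0.1948, 0.1003]
eef_rot: [3.13, -0.004, 1.333]
force: [-1.5, 3.4, 15.1]
width: 0.0003
```

Pressed to 15 N at z 0.100. Withdraw well clear, then check both.

Call:
drive_tool --pt "0 0 0 0 0 -20 0" --pt "0 0 0 0 0 -50 0" --pt "0 0 0 0 0 -50 0" --pt "0 0 0 20 50 0 0" --pt "0 0 0 20 50 0 0" --pt "0 0 0 20 50 0 0" --pt "0 0 0 20 50 0 0" --pt "0 0 0 20 50 0 0"

```text
clock: 10.4
eef_pos: [0.8633, -0.1649, 0.2338]
eef_rot: [3.123, -0.003, 1.323]
force: [2.0, -0.5, 0.7]
width: 0.0005
```

Call:
drive_tool --pt "0 0 0 50 -25 0 0" --pt "0 0 0 50 -25 0 0" --pt "0 0 0 50 -25 0 0" --pt "0 0 0 50 -25 0 0" --pt "0 0 0 50 -25 0 0" --pt "0 0 0 50 -25 0 0" --pt "0 0 0 50 -25 0 0"

```text
clock: 11.28
eef_pos: [0.7835, 0.2164, 0.2135]
eef_rot: [3.126, 0.007, 1.316]
force: [1.0, 0.1, -0.5]
width: 0.0004
```

Run:
```python
from h import *
s=state();print(s["clock"],s["eef_pos"],s["force"])
for n in("side","top"):
    im,d=read_camera(n); P=cloud(n,d); np.save(n+"6.npy",d)
    p=np.load("rack.npy")
    for k,c in(("L",(.5913,-.0058)),("R",(.6029,-.2016)),("ref",(.6351,-.0818)),("ref2",(.543,-.1855)),("ref3",(.4831,-.1693))):
      c=np.array(c); m=(np.hypot(P[...,0]-c[0],P[...,1]-c[1])<.018)&(P[...,2]>.085)&(P[...,2]<.13); q=P[m]
      q=q[np.abs(q[:,2]-np.median(q[:,2]))<.004]
      A=np.c_[q[:,:2]-c,np.ones(len(q))]; print(n,k,len(q),np.percentile(q[:,2],[2,50,98]).round(4),np.linalg.lstsq(A,q[:,2],rcond=None)[0].round(4))
    a=im[140:260,280:440] if n=="top" else im[120:300,250:420]
    cv2.imwrite(f"pics/{n}6.png",cv2.resize(a,None,fx=3.3,fy=3.3,interpolation=cv2.INTER_CUBIC)); cv2.imwrite(f"pics/{n}6f.png",im)
```

```text
11.275 [0.78346843 0.21637862 0.21346352] [ 1.04241045  0.05492347 -0.48445234]
side L 107 [0.096  0.099  0.1022] [0.0111 0.0149 0.099 ]
side R 154 [0.0957 0.0989 0.1016] [-0.0157  0.0092  0.0988]
side ref 118 [0.0963 0.099  0.1024] [-0.0001 -0.0218  0.0991]
side ref2 152 [0.096  0.0991 0.1021] [0.0352 0.0272 0.0991]
side ref3 149 [0.0963 0.0992 0.1023] [-0.0212 -0.0146  0.0992]
top L 93 [0.0962 0.0994 0.1034] [0.0018 0.015  0.0997]
top R 96 [0.0963 0.0998 0.1032] [-0.0353 -0.0288  0.0998]
top ref 102 [0.0963 0.0996 0.103 ] [ 0.012  -0.0148  0.0997]
top ref2 96 [0.0966 0.1    0.1035] [-0.0341 -0.0178  0.1   ]
top ref3 99 [0.0965 0.0995 0.1025] [0.0278 0.0069 0.0995]
```

View pics/side6.png

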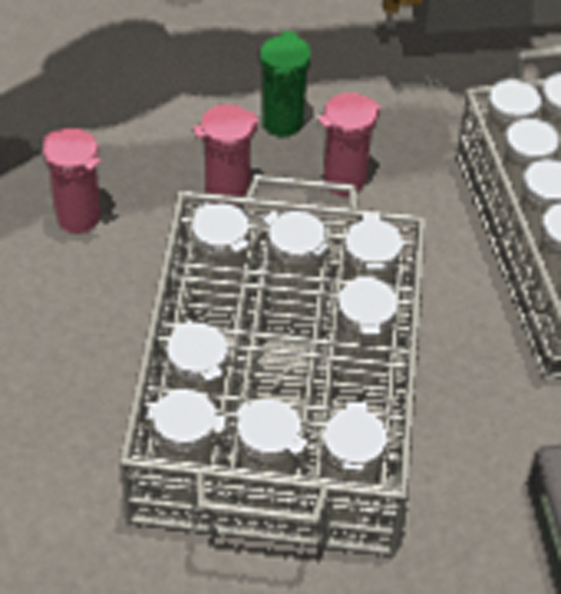

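View pics/top6.png

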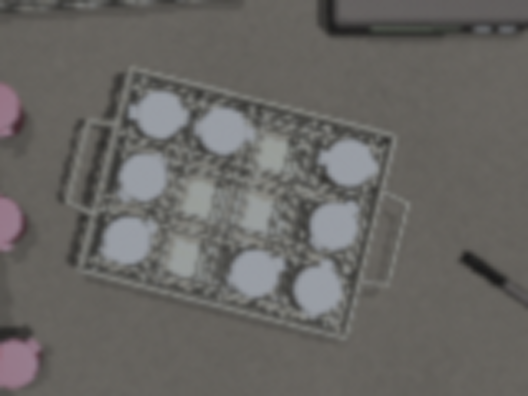

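Call:
drive_tool --pt "0 0 0 0 0 0 0" --pt "0 0 0 0 0 0 0"

```text
clock: 11.62
eef_pos: [0.7817, 0.2256, 0.2126]
eef_rot: [3.129, 0.002, 1.327]
force: [0.3, 0.4, 0.4]
width: 0.0005
```

Run:
```python
from h import *
s=state();print(s["clock"],s["eef_pos"],s["force"])
a=cv2.imread("pics/top0.png").astype(int)[:, 170:210]; b=cv2.imread("pics/top6f.png").astype(int)[:,170:210]
for t in("beaker","marker"):
  read_camera("top"); print(t,[(np.round(r["at"]),round(r["confidence"],2)) for r in trace("top",t)[:2]])
print(close_job())
```

```text
11.625 [0.78174928 0.22556014 0.21255437] [0.3456936  0.41772387 0.42550085]
beaker [(array([351., 181.]), 0.42)]
marker [(array([435., 225.]), 0.66)]
the job is handed in; nothing more can be done
None
```

I pushed both open flip lids over with the shut fingertips and pressed each down. The presses reached about 19 N on the +y end pot and 15 N on the −y end pot. The job was handed in at about 11.7 s of the 38 s allowed.

- **Lids:** in both cameras the two lid tops sit at 0.099–0.100 m. Their heights match the three shut pots I compared them with, and their tilts look like those pots' own scatter of up to about 0.04 rad. Both lids look flat in the pictures.
- **Pots:** all eight white pots are in their cells in the last pictures.
- **Marker and beaker:** the marker was found at pixel (435, 225), where it lay at the start. The last beaker check failed: the network gave only a low-confidence false hit on the rack at (351, 181). I did not confirm the beaker's position any other way. The fingertips never came below 0.20 m anywhere near it, and it stands 0.085 m tall.
- **Robot:** it ended with the fingertips at about 0.21 m, clear of everything, with only noise-level force on the tool.

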